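Set lacquered boxes to dry and cap the markers

TASK

Finish up at the lacquering bench: first clear the tools lying on the grey drying mat into the open wooden tray. Then push every wet black box, flat along the bench without lifting or tipping it, onto the mat so that each sits centred, within 2 cm, on a pale spot of its own (any spot), and press the cap of every marker in the rack fully home. Leave the other things on the bench where they are; should a tool or box get knocked out of place, put it right.

Things in the scene. Friction and masses are not known exactly. Their poses are not given: they have to be found in the camera images.
- spot1 (a point): Centre of the 110 mm square drying spot at the drying mat's -y end, on the bench surface. The thin grey drying mat (150 x 460 mm, long roughly along y) lies flat and fixed, with three pale cork-coloured spots in a row 150 mm apart; things slide over it as over the bench.
- spot2 (a point): Centre of the 110 mm square drying spot in the middle of the mat, on the bench surface. The thin grey drying mat (150 x 460 mm, long roughly along y) lies flat and fixed, with three pale cork-coloured spots in a row 150 mm apart; things slide over it as over the bench.
- spot3 (a point): Centre of the 110 mm square drying spot at the drying mat's +y end, on the bench surface. The thin grey drying mat (150 x 460 mm, long roughly along y) lies flat and fixed, with three pale cork-coloured spots in a row 150 mm apart; things slide over it as over the bench.
- box1: Freshly lacquered black box (all boxes alike, 2 or 3 present, 0.25 to 0.5 kg): a square base 96 x 96 mm, 22 mm high, with a 76 x 76 mm block centred on it, 58 mm high in all. Slides flat on the bench. Origin at the centre of the underside; z up, x and y square to its sides.
- box2: Freshly lacquered black box (all boxes alike, 2 or 3 present, 0.25 to 0.5 kg): a square base 96 x 96 mm, 22 mm high, with a 76 x 76 mm block centred on it, 58 mm high in all. Slides flat on the bench. Origin at the centre of the underside; z up, x and y square to its sides.
- box3: Freshly lacquered black box (all boxes alike, 2 or 3 present, 0.25 to 0.5 kg): a square base 96 x 96 mm, 22 mm high, with a 76 x 76 mm block centred on it, 58 mm high in all. Slides flat on the bench. Origin at the centre of the underside; z up, x and y square to its sides.
- mallet: Wooden mallet lying down, 165 mm long along its x: head 50 (x) x 66 (y) x 44 mm (z) spanning x = +30 to +80 mm, round handle 24 mm across spanning x = -85 to +30 mm with its axis 22 mm up. 0.22 kg. Origin on the underside, below the handle's axis; the centre of mass is about 30 mm towards the head from it, so grip the handle across y some 8 mm towards the head from the origin. May be absent.
- pliers: Steel pliers lying flat, closed, about 173 mm long along its x, jaws (22 mm wide, 14 mm high) at +x, two dark rubber handles together about 34 to 46 mm across y and 16 mm high, spanning x = -85 to +25 mm. 0.2 kg. Origin on the underside, under the middle line; good to grip across the handles here (about 35 mm wide), near the centre of mass. May be absent.
- bar: Hardwood smoothing bar lying flat, 150 (x) x 36 (y) x 20 mm (z) with rounded edges, with two shallow dark lines round it. 0.12 kg. Origin at the centre of the underside; grip it across y at the middle. May be absent.
- tray: Open wooden tool tray, fixed, empty at first: 260 (x) x 230 (y) x 35 mm high outside, walls and floor 5 mm. Origin at the centre of its underside, on the bench.
- cap1 (a joint): How far this marker's cap stands up from fully home, in m: 0 = home on the shoulder, up to 0.026. A stiff push fit: it stays where it is left and takes about 5 N plus a little to move down, then stops hard.
- cap1_top (a point): Centre of the flat top of this marker's black cap (32 mm across, 50 mm tall). Four markers stand upright, fixed, 50 mm apart in a row on a wooden rack block 200 x 70 x 30 mm high. With the cap home the top is 165 mm above the bench; a raised cap shows a thin white neck between it and the 32 mm aluminium barrel.
- cap2 (a joint): How far this marker's cap stands up from fully home, in m: 0 = home on the shoulder, up to 0.026. A stiff push fit: it stays where it is left and takes about 5 N plus a little to move down, then stops hard.
- cap2_top (a point): Centre of the flat top of this marker's black cap (32 mm across, 50 mm tall). Four markers stand upright, fixed, 50 mm apart in a row on a wooden rack block 200 x 70 x 30 mm high. With the cap home the top is 165 mm above the bench; a raised cap shows a thin white neck between it and the 32 mm aluminium barrel.
- cap3 (a joint): How far this marker's cap stands up from fully home, in m: 0 = home on the shoulder, up to 0.026. A stiff push fit: it stays where it is left and takes about 5 N plus a little to move down, then stops hard.
- cap3_top (a point): Centre of the flat top of this marker's black cap (32 mm across, 50 mm tall). Four markers stand upright, fixed, 50 mm apart in a row on a wooden rack block 200 x 70 x 30 mm high. With the cap home the top is 165 mm above the bench; a raised cap shows a thin white neck between it and the 32 mm aluminium barrel.
- cap4 (a joint): How far this marker's cap stands up from fully home, in m: 0 = home on the shoulder, up to 0.026. A stiff push fit: it stays where it is left and takes about 5 N plus a little to move down, then stops hard.
- cap4_top (a point): Centre of the flat top of this marker's black cap (32 mm across, 50 mm tall). Four markers stand upright, fixed, 50 mm apart in a row on a wooden rack block 200 x 70 x 30 mm high. With the cap home the top is 165 mm above the bench; a raised cap shows a thin white neck between it and the 32 mm aluminium barrel.
- jar: Bystander, loose, to be left alone: brown glass jar, 64 mm across, 75 mm high. Origin at the centre of the underside.
- glue: Bystander, loose, to be left alone: white glue bottle, 52 mm across, 130 mm high. Origin at the centre of the underside.
- spool: Bystander, loose, to be left alone: wooden spool, 56 mm across, 70 mm high. Origin at the centre of the underside.
- sander: Bystander, loose, to be left alone: cork sanding block, 90 x 50 x 30 mm. Origin at the centre of the underside.
- wax: Bystander, loose, to be left alone: yellow wax block, 70 x 50 x 25 mm. Origin at the centre of the underside.
- tin: Bystander, loose, to be left alone: low metal tin, 60 mm across, 50 mm high. Origin at the centre of the underside.

How it is judged (in metres and radians):
On the way:
1. the tools that lay on the drying mat are lying in the tray (x of mallet in the frame of tray between -0.12 and 0.12 m and y of mallet in the frame of tray between -0.11 and 0.11 m and z of each of mallet, pliers, bar in the frame of tray below 0.055 m and linear speed of each of mallet, pliers, bar below 0.03 m/s and x of pliers in the frame of tray between -0.12 and 0.12 m and y of pliers in the frame of tray between -0.11 and 0.11 m and x of bar in the frame of tray between -0.12 and 0.12 m and y of bar in the frame of tray between -0.11 and 0.11 m), for 0.2 s.
At the end, for the whole second after the job is handed in: Each tool: origin inside the tray's walls and under 55 mm above its underside, at rest. Each box: on the bench, at rest, centre within 20 mm of a spot's centre, one box a spot (centres over 100 mm apart). Each marker's cap within 3 mm of home (all of step 1 and (horizontal distance between box1 and spot1 below 0.02 m or horizontal distance between box1 and spot2 below 0.02 m or horizontal distance between box1 and spot3 below 0.02 m) and height (world z) of each of box1, box2, box3 below 0.01 m and linear speed of each of box1, box2, box3 below 0.02 m/s and (horizontal distance between box2 and spot1 below 0.02 m or horizontal distance between box2 and spot2 below 0.02 m or horizontal distance between box2 and spot3 below 0.02 m) and (horizontal distance between box3 and spot1 below 0.02 m or horizontal distance between box3 and spot2 below 0.02 m or horizontal distance between box3 and spot3 below 0.02 m) and horizontal distance between box1 and box2 above 0.1 m and horizontal distance between each of box2, box1 and box3 above 0.1 m and value of joint each of cap1, cap2, cap3, cap4 below 0.003 m); the robot touches nothing.
It fails at once if a box is lifted more than 30 mm off the bench (height (world z) of any of box1, box2, box3 above 0.03 m).
It fails at once if a box is tipped by more than 0.5 rad (angle between any of box1, box2, box3's own z axis and vertical above 0.5 rad).
It fails at once if a bystander is moved more than 40 mm (distance of any of jar, glue, spool, sander, wax, tin from where it was at the start of the episode above 0.04 m).
Of box1, box2, box3 only 2 to 3 are there at a start; the rules pass over those that are not, and their reading is None.
Of mallet, pliers, bar only 2 to 3 are there at a start; the rules pass over those that are not, and their reading is None.
At some moment in a run one of box1, box2, box3, mallet, pliers, bar may be knocked a few centimetres aside while the robot is not near it.
Once in a run the grip may slacken for a moment while it holds something.
It also fails if it takes over 210 s, if anything falls off the work surface, if the arm or the gripper's body presses on something with over 40 N, if the wrist force passes 120 N, or if a joint passes its speed limit or range.

ROBOT

A 6-joint arm with a two-finger parallel gripper is mounted at the origin on the work surface. World frame = base frame: x ahead of the robot, y to its left, z up, the work surface at z = 0. Lengths are in mm, angles in rad, forces in N, time in s.
With the tool pointing down it reaches from about 425 to 1125 mm from the base axis. Payload 14.9 kg.
Tool frame: the origin (TCP) lies at the very end of the fingers, on their centre line; the grasp point (between the pads) lies 19 mm behind it; z points along the fingers, y is the line along which they close (so a half turn about z gives the same grasp; the last joint's range is limited). The gripper opens to 91 mm and grips with 3 to 60 N. Pads are 32 mm wide; open, the fingers measure 118 mm over their backs; the gripper's body (76 mm by 178 mm) begins 60 mm behind the grasp point.
Start: joints at [1.236, 0.379, 1.734, -0, 1.028, -0.033], TCP at [208.075, 668.373, 213.932] pointing down, gripper open.
Joint ranges: [-2.77, 2.77], [-0.74, 2.19], [0, 2.66], [-1.06, 4.2], [0.31, 2.87], [-3.08, 3.08]. Speed limits (rad/s): [1.89, 1.89, 2.39, 3.14, 3.14, 3.14].

INTERFACE

Orientations are given as a rotation vector (axis times angle).
In Python, from bench import ctrl gives the robot as it stands.
- The arm moves only by the tool step_arm, never from a script. Its argument "motion" is one flat list of numbers, 6 for each row, row after row: the shift along the tool's x, y, z in m, then the turn, a rotation vector about the tool's x, y, z in degrees. A call has 1 to 5 rows; each row shifts and turns the commanded pose from where the row before left it, along the tool's axes as they then stand; what a row does not reach is not made up. A row lasts 1/10 s, in which the tool goes at most 50 mm and 8.59 degrees, less where a joint would pass 70% of its speed; a pose out of reach is approached as far as the arm can. A call with a gripper value outside its range is refused whole. "hand" is the finger opening in m, from 0 to 0.0912, set as the call begins (left out, the last holds). The fingers move at their own pace and stop on an object; "newtons" is the grip in N (left out, the last holds). Time passes only in rows, so rows that do not move let the fingers close. It gives the time, the measured TCP pose, the force, the opening and the grip force at its end, in the units of the state.
- ctrl.observe(): the state, without advancing time (a new reading comes with each control period).
- ctrl.read_camera(name): name is "side" or "top" or "wrist"; returns (picture, depth): 480x640x3 uint8, blue, green, red; 480x640 float32, mm along the optical axis (not along the pixel's ray), 0 where there is no reading.
- ctrl.camera_model(name): a dict with "fx", "fy", "cx", "cy" (pixels), "position" and "rotation" of the camera in the world; the wrist camera has in their place "mount" (4x4, takes a point from camera to tool coordinates, whose origin is the TCP and whose axes are the flange's). Camera axes: x right, y down, z forward; pixel columns grow to the right and rows downward; lengths in mm; the calibration is good to about 2 mm. A picture is of the moment at which its call begins: read the wrist's pose just before it. camera_model takes no time and is no camera call.
- ctrl.finish_job(): hands the job in; it is judged then, once.
The state is a dict: "t": time; "joint_positions": joint angles; "joint_velocities": joint speeds; "tau": joint torques, N m; "eef_pos": TCP position; "tcp_rot": TCP orientation; "force": force on the tool from outside, world axes, zero at the start; "moment": the same for the moment, N m; "finger_gap": finger opening in mm; "grip_force": force on a finger pad.
Only numpy, scipy, OpenCV 4.12 (cv2) and the standard library are available. Lean on these libraries where they do the work, as an engineer would, in place of code of your own. Each camera call takes 0.05 s, during which the arm holds its last target. There are 200 camera calls.

## Working session

There is one attempt and no reset: what is moved stays moved. The work goes in short steps, Python scripts to look and compute and a tool call to move; the robot and the scene stay as the last step left them, time stands still between calls to the robot, and variables do not carry over. Pictures are saved under pics/ and viewed, at most 14 in all, crops included, and the job is handed in when it is done.

Besides the shell and the picture viewer there is one more tool, called in YAML: its name, and indented under it one key for each argument. step_arm: Moves the arm, as the interface text tells. Its arguments: {"type":"object","properties":{"motion":{"type":"array"},"hand":{"type":"number"},"newtons":{"type":"number"}},"required":["motion"]}

```bash
ls; mkdir -p pics
python3 - <<'E'
from bench import ctrl
import cv2,numpy as np
s=ctrl.observe();print(s['t'],s['eef_pos'],s['tcp_rot'])
for n in('top','side'):
    im,d=ctrl.read_camera(n);cv2.imwrite(f'pics/{n}0.png',im);np.save(f'pics/{n}0.npy',d)
    print(n,ctrl.camera_model(n))
print(ctrl.camera_model('wrist'))
E
```

```text
pics
0.0 [207.9400084  667.99048143 213.31251942] [-4.72217283e-01 -3.10570077e+00  1.64292941e-03]
top {'fx': 614.0815562306152, 'fy': 614.0815562306152, 'cx': 312.72218202243374, 'cy': 232.50136204007958, 'position': array([ 445.13002063,   31.65900457, 1603.62145947]), 'rotation': array([-2.16764122,  2.2123398 , -0.06938657])}
side {'fx': 450.26157682743315, 'fy': 450.26157682743315, 'cx': 318.62425583482144, 'cy': 247.18193944539533, 'position': array([ 122.49027213, -712.10232977,  897.24377655]), 'rotation': array([-2.27040301,  0.56793963, -0.26903729])}
{'fx': 336.3204171559934, 'fy': 336.3204171559934, 'cx': 320.82339754632903, 'cy': 238.46109997067776, 'mount': array([[-1.29034830e-05, -9.70130980e-01, -2.42581702e-01,
         6.83437646e+01],
       [ 9.99999686e-01, -2.04675997e-04,  7.65346460e-04,
         6.15175015e-01],
       [-7.92136962e-04, -2.42581616e-01,  9.70130678e-01,
        -1.70529975e+02],
       [ 0.00000000e+00,  0.00000000e+00,  0.00000000e+00,
         1.00000000e+00]])}
```

View pics/top0.png

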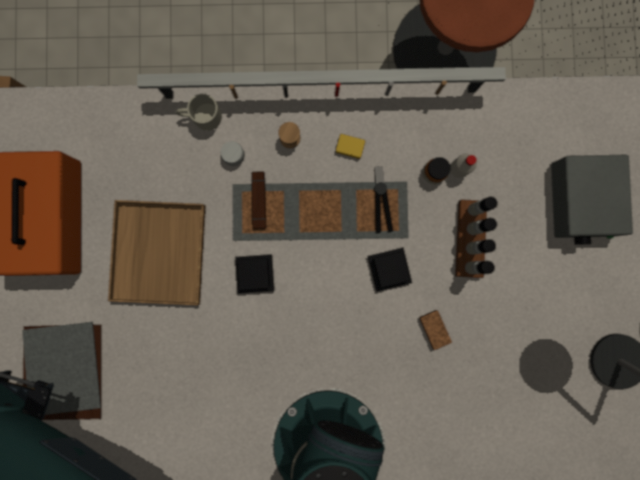

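View pics/side0.png

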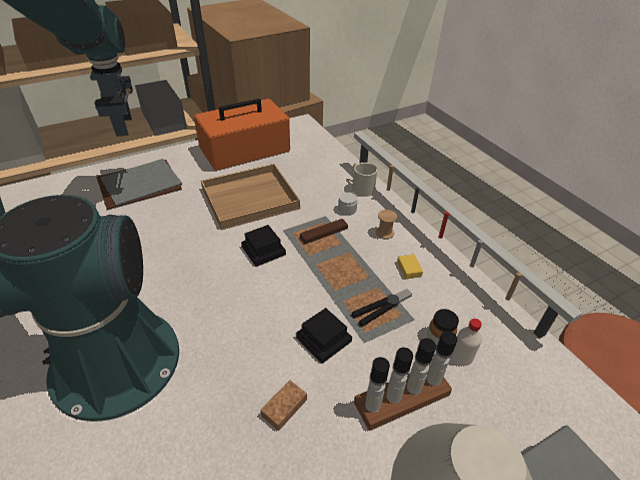

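```bash
cat > h.py <<'E'
from bench import ctrl
import cv2,numpy as np
from scipy.spatial.transform import Rotation as R
def cam(n):
    m=ctrl.camera_model(n)
    if n=='wrist':
        s=ctrl.observe();T=np.eye(4);T[:3,:3]=R.from_rotvec(s['tcp_rot']).as_matrix();T[:3,3]=s['eef_pos'];T=T@m['mount']
        return m,T[:3,:3],T[:3,3]
    return m,R.from_rotvec(m['rotation']).as_matrix(),np.array(m['position'])
def shot(n,save=None):
    c=cam(n);im,d=ctrl.read_camera(n)
    if save:cv2.imwrite(f'pics/{save}.png',im)
    return c,im,d
def ray(c,uv,z=0.):
    m,Rm,p=c;uv=np.atleast_2d(uv).astype(float)
    v=np.c_[(uv[:,0]-m['cx'])/m['fx'],(uv[:,1]-m['cy'])/m['fy'],np.ones(len(uv))]@Rm.T
    return p+v*((z-p[2])/v[:,2])[:,None]
def cloud(c,d):
    m,Rm,p=c;v,u=np.mgrid[:480,:640]
    P=np.stack([(u-m['cx'])/m['fx']*d,(v-m['cy'])/m['fy']*d,d],-1)@Rm.T+p
    P[d<=0]=np.nan
    return P
def rect(pts):
    """min-area rectangle of xy points: centre, size, angle deg of long side"""
    (c,s,a)=cv2.minAreaRect(pts[:,:2].astype(np.float32))
    if s[0]<s[1]: s=s[::-1];a+=90
    return np.round(c,1),np.round(s,1),round((a+90)%180-90,1)
def blobs(mask,amin=60):
    n,l,st,ce=cv2.connectedComponentsWithStats(mask.astype(np.uint8))
    return [l==i for i in range(1,n) if st[i,4]>amin]
def state():
    s=ctrl.observe();M=R.from_rotvec(s['tcp_rot']).as_matrix()
    print('t',round(s['t'],2),'tcp',np.round(s['eef_pos'],1),'toolx yaw',round(np.degrees(np.arctan2(M[1,0],M[0,0])),2),'tilt',np.round(M[:2,2],3),'F',np.round(s['force'],1),'gap',round(s['finger_gap'],1),'grip',round(s['grip_force'],1),'j',np.round(s['joint_positions'],2))
E
python3 - <<'E'
from h import *
c=cam('top');d=np.load('pics/top0.npy');im=cv2.imread('pics/top0.png')
P=cloud(c,d);z=P[...,2];
print('bench z',np.nanmedian(z[320:340,250:400]))
roi=np.zeros((480,640),bool);roi[120:370,100:520]=1
hi=roi&(z>8)
for b in blobs(hi,50):
    Q=P[b];top=np.nanpercentile(Q[:,2],90);T=Q[Q[:,2]>top-8]
    v,u=np.nonzero(b);print(int(u.mean()),int(v.mean()),b.sum(),'top',round(top,1),rect(T),rect(Q),im[b].mean(0).astype(int))
hsv=cv2.cvtColor(im,cv2.COLOR_BGR2HSV)
# mat & spots
g=ray(c,[[233,184],[408,182],[408,239],[233,240],[320,211],[264,212],[378,211]]);print(np.round(g,1))
print(hsv[187,245],hsv[187,330],hsv[210,320],hsv[215,280],hsv[300,300])
cs=cam('side');ds=np.load('pics/side0.npy');Ps=cloud(cs,ds)
for u,v in [(378,369),(402,359),(425,346),(446,340),(326,231),(391,301),(265,246),(323,333),(342,270)]:
    print((u,v),np.round(np.nanmedian(Ps[v-2:v+3,u-2:u+3].reshape(-1,3),0),1))
E
```

```text
bench z 0.5151371889738812
206 123 195 top 83.3 (array([825.1, 300.8]), array([46.6,  9.3]), -89.1) (array([833.3, 300.1]), array([65.5, 27.1]), 89.4) [50 58 61]
289 133 430 top 73.7 (array([796.3,  85.1]), array([54.3, 53.2]), -66.0) (array([796. ,  85.3]), array([55.1, 54.2]), 46.9) [ 54  80 103]
349 145 536 top 29.6 (array([768.4, -71.7]), array([69.7, 50.6]), 73.1) (array([769.2, -73.1]), array([72.3, 53.7]), 72.3) [ 44 109 132]
231 153 474 top 54.8 (array([753.7, 235.1]), array([54.4, 53.5]), 18.2) (array([752.6, 234.3]), array([59.1, 58.6]), -57.4) [100 108 110]
447 167 1073 top 102.8 (array([ 706.2, -355.5]), array([35.1, 28.4]), 21.8) (array([ 698.1, -320.2]), array([125.3,  63.7]), -86.5) [36 42 52]
381 200 701 top 19.8 (array([ 629.2, -152.7]), array([172.6,  43.2]), 2.1) (array([ 629.2, -152. ]), array([172.6,  43.2]), 2.6) [32 36 41]
258 199 805 top 24.9 (array([632.9, 169.7]), array([149.5,  35.8]), 0.7) (array([633.6, 168.9]), array([151.2,  37.6]), 1.2) [19 30 48]
474 237 2767 top 186.0 (array([ 521. , -378.5]), array([179.2,  33. ]), -4.6) (array([ 523.2, -393.7]), ar
[... 565 characters left out ...]
), -66.6) [ 54  82 108]
434 329 757 top 34.3 (array([ 289.6, -277.7]), array([90.6, 50.3]), 22.0) (array([ 289.8, -278. ]), array([92.8, 51.1]), 22.3) [44 67 93]
[[ 677.4  236.2    0. ]
 [ 673.4 -224.     0. ]
 [ 523.3 -219.5    0. ]
 [ 530.   238.     0. ]
 [ 601.5    9.     0. ]
 [ 601.9  155.8    0. ]
 [ 598.4 -143.1    0. ]]
[36 18 71] [42 19 68] [ 14 140 100] [ 14 139 101] [ 18  34 134]
(378, 369) [ 437.8 -380.9  183.2]
(402, 359) [ 488.4 -385.2  184.9]
(425, 346) [ 542.2 -383.6  186.9]
(446, 340) [ 589.1 -389.6  182.9]
(326, 231) [636.4 154.5  18. ]
(391, 301) [ 652.7 -154.2   14. ]
(265, 246) [436.  142.3  53.9]
(323, 333) [ 435.2 -187.1   57.5]
(342, 270) [6.05e+02 8.80e+00 3.00e-01]
```

step_arm:
  motion: [0,0,0,0,0,-6,0,0,0,0,0,-6,0,0,0,0,0,-6]

```text
t: 0.4
eef_pos: [208.0, 668.1, 213.5]
tcp_rot: [0.026, -3.141, 0.001]
force: [-0.2, -0.3, -0.2]
finger_gap: 90.9
grip_force: 0.0
```

step_arm:
  motion: [-0.028,-0.033,0.004,0,0,0,-0.028,-0.033,0.004,0,0,0,-0.028,-0.033,0.004,0,0,0,-0.028,-0.033,0.004,0,0,0,-0.028,-0.033,0.004,0,0,0]

```text
t: 0.9
eef_pos: [350.8, 503.6, 193.6]
tcp_rot: [0.02, -3.141, 0.0]
force: [0.7, 0.8, 0.5]
finger_gap: 91.5
grip_force: 0.0
```

step_arm:
  motion: [-0.028,-0.033,0.004,0,0,0,-0.028,-0.033,0.004,0,0,0,-0.028,-0.033,0.004,0,0,0,-0.028,-0.033,0.004,0,0,0,-0.028,-0.033,0.004,0,0,0]

```text
t: 1.4
eef_pos: [492.9, 340.3, 173.7]
tcp_rot: [0.019, -3.141, 0.0]
force: [-0.1, 0.9, 0.2]
finger_gap: 91.1
grip_force: 0.0
```

step_arm:
  motion: [-0.028,-0.033,0.004,0,0,0,-0.028,-0.033,0.004,0,0,0,-0.028,-0.033,0.004,0,0,0,-0.028,-0.033,0.004,0,0,0,0,0,0,0,0,0]

```text
t: 1.9
eef_pos: [608.1, 207.9, 157.3]
tcp_rot: [-0.014, 3.142, -0.001]
force: [-1.2, 0.4, -0.7]
finger_gap: 91.3
grip_force: 0.0
```

```bash
cat > scan.py <<'E'
from h import *
def scan(tag,zmin=8,hide=True,zoff=None):
    c,im,d=shot('top',tag);P=cloud(c,d);z=P[...,2]
    roi=np.zeros((480,640),bool);roi[120:370,100:520]=1
    for b in blobs(roi&(z>zmin),50):
        Q=P[b];top=np.nanpercentile(Q[:,2],90);T=Q[Q[:,2]>top-8]
        print('top',round(top,1),*rect(T),im[b].mean(0).astype(int))
def wscan(tag,zmin=8,zmax=300):
    c,im,d=shot('wrist',tag);P=cloud(c,d);z=P[...,2]
    for b in blobs((z>zmin)&(z<zmax),400):
        v,u=np.nonzero(b);Q=P[b];top=np.nanpercentile(Q[:,2],90);T=Q[Q[:,2]>top-8]
        print('W',int(u.mean()),int(v.mean()),len(Q),'top',round(top,1),*rect(T),im[b].mean(0).astype(int))
    return c,im,P
E
python3 -c "
from scan import *
state();wscan('w1')
scan('t1')"
```

```text
t 1.9 tcp [608.1 207.9 157.3] toolx yaw -179.48 tilt [ 0. -0.] F [-1.2  0.4 -0.7] gap 91.3 grip 0.0 j [ 0.29  0.36  1.88 -0.    0.9  -1.29]
W 289 47 11198 top 58.6 [457.1 181.8] [76.3 47.6] -87.6 [50 51 53]
W 481 169 6297 top 35.2 [574.1 359.5] [279.7 143.2] 41.0 [ 73  97 118]
W 322 366 116657 top 282.9 [591.1 209.6] [119.2  21.5] -89.9 [42 45 47]
top 83.0 [824.5 301.5] [44.7  9.4] 88.1 [58 68 71]
top 75.0 [795.4  85.3] [54.1 53.3] -0.1 [ 63  92 119]
top 29.5 [768.7 -71.8] [69.1 49.6] 73.7 [ 52 126 152]
top 748.4 [335.5 115.3] [139.   47.4] 89.2 [45 49 37]
top 102.6 [ 705.8 -353.3] [33.6 30.7] -73.1 [43 49 61]
top 20.1 [ 628.8 -152.8] [172.2  43.1] 2.1 [38 43 48]
top 185.8 [ 520.9 -378. ] [179.5  32.5] -4.9 [31 39 50]
top 61.9 [ 446.  -166.1] [76.5 75.9] -77.7 [26 27 28]
top 11.8 [454.9 433.6] [43.7 29.4] 82.6 [ 60  91 119]
top 34.4 [ 289.7 -277.8] [90.6 51.2] 21.1 [ 52  77 108]
```

View pics/w1.png

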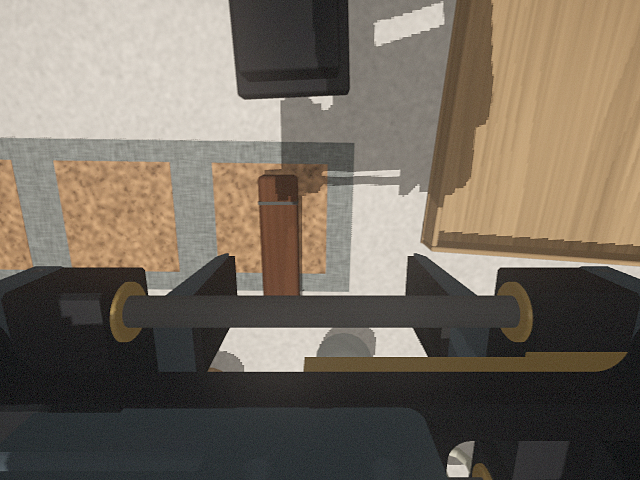

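step_arm:
  motion: [-0.0125,-0.019,0,0,0,0,-0.0125,-0.0192,0,0,0,0,0,0,0.03,0,0,0,0,0,0.03,0,0,0,0,0,0,0,0,0]
  hand: 0.07

```text
t: 2.5
eef_pos: [628.2, 173.8, 94.5]
tcp_rot: [0.021, -3.136, 0.002]
force: [-0.8, 1.0, -0.1]
finger_gap: 70.2
grip_force: 0.0
```

```bash
python3 -c "
from h import *
state();c,im,d=shot('wrist','w2');P=cloud(c,d)
hsv=cv2.cvtColor(im,cv2.COLOR_BGR2HSV)
m=(P[...,2]>8)&(P[...,2]<35)&(abs(P[...,1]-170)<45)&(P[...,0]<620)&(P[...,0]>540)
Q=P[m];print(len(Q),rect(Q),np.nanmedian(Q[:,2]))
t=[Q[abs(Q[:,0]-x)<5][:,1] for x in (565,580,595)]
print([(np.nanpercentile(a,2),np.nanpercentile(a,98)) if len(a) else 0 for a in t])
"
```

```text
t 2.5 tcp [628.2 173.8  94.5] toolx yaw -179.24 tilt [-0.006 -0.001] F [-0.8  1.  -0.1] gap 70.2 grip 0.0 j [ 0.23  0.46  1.87  0.    0.81 -1.35]
4033 (array([589.8, 167.8]), array([60.7, 36. ]), 0.4) 19.589527030718557
[(np.float64(150.84641562433623), np.float64(184.66027720365253)), (np.float64(150.5145603251643), np.float64(184.9093464121167)), (np.float64(151.26454723780557), np.float64(185.22965812295848))]
```

step_arm:
  motion: [0,-0.003,0,0,0,0,0,0,0,0,0,0]

```text
t: 2.75
eef_pos: [632.0, 170.7, 99.7]
tcp_rot: [-0.02, 3.139, 0.001]
force: [-0.0, 1.1, 0.5]
finger_gap: 69.9
grip_force: 0.0
```

```bash
python3 -c "
from h import *
state()"
```

```text
t 2.75 tcp [632.  170.7  99.7] toolx yaw -179.26 tilt [0.002 0.   ] F [-0.   1.1  0.5] gap 69.9 grip 0.0 j [ 0.23  0.46  1.87 -0.    0.81 -1.36]
```

step_arm:
  motion: [0,-0.0025,0.03,0,0,0,0,0,0.03,0,0,0,0,0,0.02,0,0,0,0,0,0.0135,0,0,0,0,0,0,0,0,0]

```text
t: 3.25
eef_pos: [630.8, 167.9, 3.8]
tcp_rot: [0.02, -3.14, 0.0]
force: [-0.1, 0.5, -0.9]
finger_gap: 69.6
grip_force: 0.0
```

step_arm:
  motion: [0,0,0,0,0,0,0,0,0,0,0,0,0,0,0,0,0,0,0,0,0,0,0,0,0,0,0,0,0,0]
  hand: 0.025
  newtons: 30

```text
t: 3.75
eef_pos: [631.6, 167.9, 5.0]
tcp_rot: [-0.019, 3.141, 0.0]
force: [-1.7, 0.6, 4.8]
finger_gap: 36.1
grip_force: 30.0
```

step_arm:
  motion: [0,0,-0.01,0,0,0,0,0,-0.03,0,0,0,0,0,-0.03,0,0,0,0,0,-0.03,0,0,0,0,0,0,0,0,0]

```text
t: 4.25
eef_pos: [633.6, 168.4, 109.1]
tcp_rot: [-0.019, 3.136, 0.002]
force: [1.2, -0.3, -1.6]
finger_gap: 35.9
grip_force: 30.0
```

step_arm:
  motion: [0.014,0.035,0,0,0,0,0.014,0.035,0,0,0,0,0.014,0.035,0,0,0,0,0.014,0.035,0,0,0,0,0.014,0.035,0,0,0,0]

```text
t: 4.75
eef_pos: [558.0, 343.1, 103.9]
tcp_rot: [0.019, -3.141, 0.001]
force: [0.9, 0.6, -2.2]
finger_gap: 35.6
grip_force: 30.0
```

step_arm:
  motion: [0.014,0.035,0,0,0,0,0.014,0.035,0,0,0,0,0.014,0.035,0,0,0,0,0.014,0.035,0,0,0,0,0,0,0,0,0,0]

```text
t: 5.25
eef_pos: [499.5, 484.5, 104.1]
tcp_rot: [0.024, -3.141, -0.001]
force: [0.0, -0.3, -1.4]
finger_gap: 36.0
grip_force: 30.0
```

step_arm:
  motion: [0,0,0,0,0,0,0,0,0,0,0,0]

```text
t: 5.45
eef_pos: [501.4, 480.4, 104.0]
tcp_rot: [0.019, -3.141, 0.001]
force: [0.6, -0.7, -1.0]
finger_gap: 35.3
grip_force: 30.0
```

step_arm:
  motion: [0,0,0.03,0,0,0,0,0,0.03,0,0,0,0,0,0.02,0,0,0,0,0,0.011,0,0,0,0,0,0,0,0,0]

```text
t: 5.95
eef_pos: [501.1, 480.4, 12.1]
tcp_rot: [0.018, -3.14, 0.002]
force: [-0.6, -0.5, -1.3]
finger_gap: 35.6
grip_force: 30.0
```

step_arm:
  motion: [0,0,0,0,0,0,0,0,0,0,0,0,0,0,0,0,0,0,0,0,0,0,0,0]
  hand: 0.065

```text
t: 6.35
eef_pos: [501.7, 481.6, 14.2]
tcp_rot: [-0.02, 3.141, 0.001]
force: [-1.2, -1.0, -0.7]
finger_gap: 64.0
grip_force: 0.0
```

step_arm:
  motion: [0,0,-0.02,0,0,0,0,0,-0.04,0,0,0,0,0,-0.04,0,0,0,0,0,-0.02,0,0,0,0,0,0,0,0,0]

```text
t: 6.85
eef_pos: [503.0, 482.8, 138.7]
tcp_rot: [-0.02, 3.137, 0.007]
force: [0.8, 0.8, 0.8]
finger_gap: 64.7
grip_force: 0.0
```

step_arm:
  motion: [-0.0075,-0.0375,0,0,0,0,-0.0075,-0.0375,0,0,0,0,-0.0075,-0.0375,0,0,0,0,-0.0075,-0.0375,0,0,0,0,-0.0075,-0.0375,0,0,0,0]

```text
t: 7.35
eef_pos: [540.9, 292.7, 133.3]
tcp_rot: [0.02, -3.141, 0.0]
force: [0.1, -0.6, -0.4]
finger_gap: 65.0
grip_force: 0.0
```

step_arm:
  motion: [-0.0075,-0.0375,0,0,0,0,-0.0075,-0.0375,0,0,0,0,-0.0075,-0.0375,0,0,0,0,-0.0075,-0.0375,0,0,0,0,-0.0075,-0.0375,0,0,0,0]

```text
t: 7.85
eef_pos: [580.8, 105.7, 133.4]
tcp_rot: [0.02, -3.141, 0.0]
force: [0.4, 0.0, 0.6]
finger_gap: 65.0
grip_force: 0.0
```

step_arm:
  motion: [-0.0075,-0.0375,0,0,0,0,-0.0075,-0.0375,0,0,0,0,-0.0075,-0.0375,0,0,0,0,-0.0075,-0.0375,0,0,0,0,-0.0075,-0.0375,0,0,0,0]

```text
t: 8.35
eef_pos: [620.6, -81.3, 133.3]
tcp_rot: [0.019, -3.141, -0.0]
force: [0.3, 1.0, -0.8]
finger_gap: 64.8
grip_force: 0.0
```

step_arm:
  motion: [-0.0075,-0.0375,0,0,0,0,-0.0075,-0.0375,0,0,0,0,0,0,0,0,0,0,0,0,0,0,0,0]

```text
t: 8.75
eef_pos: [636.3, -155.0, 133.1]
tcp_rot: [0.017, -3.141, -0.001]
force: [-0.1, -0.3, 0.8]
finger_gap: 65.0
grip_force: 0.0
```

```bash
python3 -c "
from scan import *
state();wscan('w3',5,40)
scan('t3',6)"
```

```text
t 8.75 tcp [ 636.3 -155.   133.1] toolx yaw -179.37 tilt [-0.001  0.   ] F [-0.1 -0.3  0.8] gap 65.0 grip 0.0 j [-0.27  0.41  1.86  0.    0.87 -1.86]
W 54 106 15694 top 30.9 [ 540.4 -377. ] [164.1  63.4] -4.9 [54 72 97]
W 311 41 4142 top 32.0 [ 486.5 -156.5] [84.6  9.7] -79.1 [50 52 55]
W 321 206 5460 top 16.5 [ 619.4 -155.8] [152.2  44.6] 1.9 [60 65 69]
W 380 346 517 top 25.1 [745.  -95.6] [23.7 16.6] -78.3 [ 76 149 170]
top 83.2 [824.8 301.2] [44.   8.4] 89.7 [64 75 78]
top 74.5 [795.3  85.4] [54.5 53.2] -1.2 [ 67  96 123]
top 29.7 [768.9 -71.5] [69.3 49.5] 74.3 [ 56 133 160]
top 54.7 [753.7 234.5] [54.5 53.7] 75.6 [122 132 134]
top 773.1 [334.6 -58.2] [137.5  44.6] 88.8 [47 50 35]
top 186.2 [ 521.3 -378.5] [179.8  32.8] -4.6 [33 42 53]
top 33.6 [502.1 432.5] [260.5 233.8] -3.8 [ 56  82 108]
top 62.0 [441.6 182.4] [76.4 75.9] -87.1 [29 30 32]
top 854.2 [332.4 130. ] [47.2  8.5] 88.5 [46 49 38]
```

View pics/w3.png

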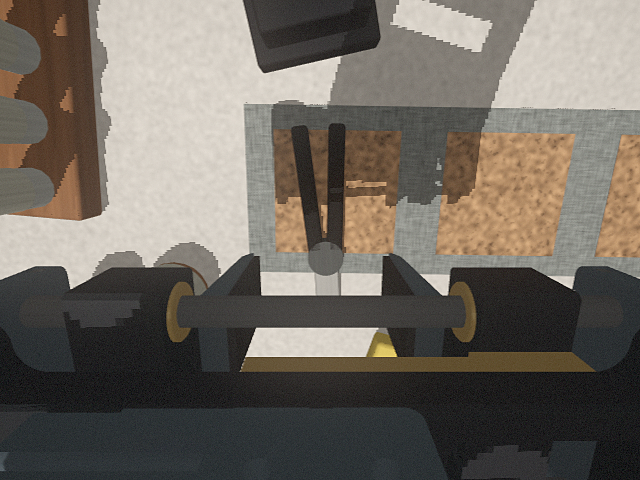

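step_arm:
  motion: [0.008,0,0.02,0,0,-1,0,0,0.04,0,0,0,0,0,0.04,0,0,0,0,0,0.028,0,0,0,0,0,0,0,0,0]

```text
t: 9.35
eef_pos: [627.3, -153.0, 2.5]
tcp_rot: [0.049, -3.138, -0.002]
force: [-0.9, -0.3, -0.4]
finger_gap: 64.9
grip_force: 0.0
```

step_arm:
  motion: [0,0,0,0,0,0,0,0,0,0,0,0,0,0,0,0,0,0,0,0,0,0,0,0,0,0,0,0,0,0]
  hand: 0.02
  newtons: 35

```text
t: 9.85
eef_pos: [629.1, -154.5, 6.2]
tcp_rot: [-0.047, 3.141, 0.0]
force: [-1.6, 4.2, 6.4]
finger_gap: 34.6
grip_force: 34.8
```

step_arm:
  motion: [0,0,-0.01,0,0,0,0,0,-0.03,0,0,0,0,0,-0.03,0,0,0,0,0,-0.03,0,0,0,0,0,0,0,0,0]

```text
t: 10.35
eef_pos: [631.0, -155.4, 110.1]
tcp_rot: [-0.047, 3.135, -0.003]
force: [0.8, -0.2, -2.0]
finger_gap: 34.9
grip_force: 34.8
```

step_arm:
  motion: [0.0073,0.0362,0,0,0,0,0.0073,0.0362,0,0,0,0,0.0073,0.0362,0,0,0,0,0.0073,0.0362,0,0,0,0,0.0073,0.0362,0,0,0,0]

```text
t: 10.85
eef_pos: [585.9, 26.4, 105.1]
tcp_rot: [0.046, -3.141, 0.0]
force: [0.2, 0.1, -1.4]
finger_gap: 34.9
grip_force: 34.8
```

step_arm:
  motion: [0.0073,0.0362,0,0,0,0,0.0073,0.0362,0,0,0,0,0.0073,0.0362,0,0,0,0,0.0073,0.0362,0,0,0,0,0.0073,0.0362,0,0,0,0]

```text
t: 11.35
eef_pos: [544.1, 206.2, 105.1]
tcp_rot: [0.047, -3.141, 0.0]
force: [0.9, -0.3, -1.8]
finger_gap: 35.1
grip_force: 34.8
```

step_arm:
  motion: [0.0073,0.0362,0,0,0,0,0.0073,0.0362,0,0,0,0,0.0073,0.0362,0,0,0,0,0.0073,0.0362,0,0,0,0,0.0073,0.0362,0,0,0,0]

```text
t: 11.85
eef_pos: [502.2, 386.0, 105.0]
tcp_rot: [0.047, -3.141, 0.001]
force: [0.3, -0.5, -2.3]
finger_gap: 34.5
grip_force: 34.8
```

step_arm:
  motion: [0,0,0,0,0,0,0,0,0,0,0,0,0,0,0,0,0,0]

```text
t: 12.15
eef_pos: [503.0, 383.9, 105.0]
tcp_rot: [0.046, -3.141, 0.001]
force: [0.2, -0.3, -1.2]
finger_gap: 35.0
grip_force: 34.8
```

step_arm:
  motion: [0,0,0.03,0,0,0,0,0,0.03,0,0,0,0,0,0.02,0,0,0,0,0,0.012,0,0,0,0,0,0,0,0,0]

```text
t: 12.65
eef_pos: [503.0, 383.7, 12.4]
tcp_rot: [0.045, -3.14, 0.002]
force: [-0.1, 0.4, -0.6]
finger_gap: 35.6
grip_force: 3.3
```

step_arm:
  motion: [0,0,0,0,0,0,0,0,0,0,0,0,0,0,0,0,0,0,0,0,0,0,0,0]
  hand: 0.06

```text
t: 13.05
eef_pos: [503.5, 385.1, 14.2]
tcp_rot: [-0.047, 3.14, 0.001]
force: [0.0, -0.2, 0.2]
finger_gap: 59.7
grip_force: 0.0
```

step_arm:
  motion: [0,0,-0.02,0,0,0,0,0,-0.04,0,0,0,0,0,-0.04,0,0,0,0,0,-0.02,0,0,0,0,0,0,0,0,0]

```text
t: 13.55
eef_pos: [504.7, 386.0, 137.1]
tcp_rot: [-0.047, 3.137, 0.005]
force: [-0.1, -0.5, -1.0]
finger_gap: 59.8
grip_force: 0.0
```

step_arm:
  motion: [0.0134,-0.04,0,0,0,0,0.0134,-0.04,0,0,0,0,0.0134,-0.04,0,0,0,0,0.0134,-0.04,0,0,0,0,0.0134,-0.04,0,0,0,0]
  hand: 0.09

```text
t: 14.05
eef_pos: [440.8, 181.4, 132.6]
tcp_rot: [0.048, -3.14, 0.001]
force: [0.6, 0.6, 0.2]
finger_gap: 89.8
grip_force: 0.0
```

step_arm:
  motion: [0,0,0,0,0,8,0,0,0,0,0,8,0,0,0,0,0,8,0,0,0,0,0,8,0,0,0,0,0,8]

```text
t: 14.55
eef_pos: [441.6, 182.7, 132.6]
tcp_rot: [-1.039, -2.964, 0.001]
force: [-0.0, 0.5, 0.4]
finger_gap: 90.1
grip_force: 0.0
```

step_arm:
  motion: [0,0,0,0,0,8,0,0,0,0,0,8,0,0,0,0,0,8,0,0,0,0,0,8,0,0,0,0,0,8]

```text
t: 15.05
eef_pos: [441.6, 182.7, 132.6]
tcp_rot: [-1.99, -2.43, 0.002]
force: [0.4, -0.9, -0.6]
finger_gap: 89.6
grip_force: 0.0
```

step_arm:
  motion: [0,0,0,0,0,8,0,0,0,0,0,0,0,0,0,0,0,0]

```text
t: 15.35
eef_pos: [441.8, 182.8, 132.9]
tcp_rot: [-2.143, -2.296, 0.001]
force: [0.0, -0.5, 0.1]
finger_gap: 90.0
grip_force: 0.0
```

```bash
python3 -c "
from scan import *
state();scan('t4',6)
c=cam('top');im=cv2.imread('pics/t4.png');h=cv2.cvtColor(im,cv2.COLOR_BGR2HSV)
m=(h[...,1]>105)&(h[...,0]<22);m[:180]=0;m[242:]=0;m[:,:235]=0;m[:,410:]=0
for b in blobs(m,400):
    v,u=np.nonzero(b);print('spot',rect(ray(c,np.c_[u,v])),len(u))
"
```

```text
t 15.35 tcp [441.8 182.8 132.9] toolx yaw 93.95 tilt [-0.001 -0.   ] F [ 0.  -0.5  0.1] gap 90.0 grip 0.0 j [ 0.34  0.15  2.21 -0.    0.78  0.27]
top 84.1 [824.7 302. ] [45.   9.5] 89.2 [56 66 69]
top 74.7 [795.2  85.3] [55.5 53.3] -1.1 [ 59  85 110]
top 29.1 [768.7 -71.7] [69.4 50.2] 73.6 [ 49 119 143]
top 54.5 [753.6 234.1] [53.9 53.2] -80.9 [109 118 120]
top 103.4 [ 704.5 -355.2] [32.9 30.5] 45.7 [41 47 58]
top 185.8 [ 521.3 -378. ] [179.7  33.4] -4.3 [29 37 47]
top 622.9 [317.8 123. ] [134.   50.5] 90.0 [41 52 52]
top 61.5 [ 445.9 -166.2] [76.5 75.9] -77.6 [25 26 27]
top 34.3 [ 289.4 -278.1] [90.5 50.2] 22.0 [ 49  74 102]
spot (array([602.1, 159.7]), array([110.3, 107.7]), -0.8) 1704
spot (array([602.9,   8.9]), array([108. , 105.1]), -1.2) 1681
spot (array([ 601.2, -141.5]), array([107.4, 105.4]), 88.8) 1682
```

View pics/t4.png

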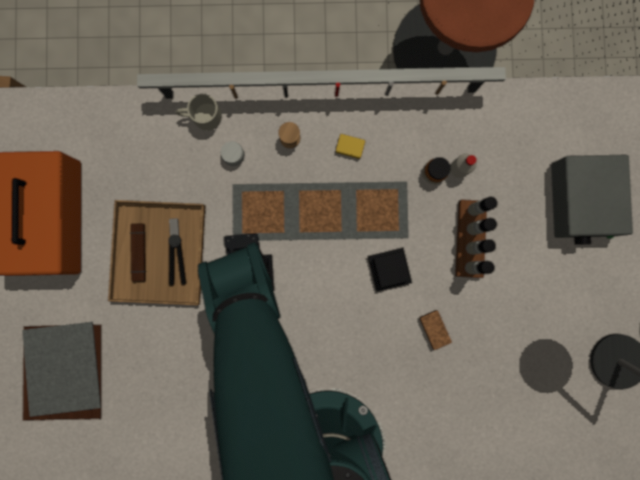

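step_arm:
  motion: [0,0,0.025,0,0,0,0,0,0.025,0,0,0,0,0,0.02,0,0,0,0,0,0.02,0,0,0,0,0,0.014,0,0,0]

```text
t: 15.9
eef_pos: [441.6, 182.7, 28.1]
tcp_rot: [-2.145, -2.295, 0.002]
force: [-0.9, -0.3, 0.8]
finger_gap: 90.4
grip_force: 0.0
```

step_arm:
  motion: [0,0,0,0,0,0,0,0,0,0,0,0,0,0,0,0,0,0]
  hand: 0.08
  newtons: 3

```text
t: 16.2
eef_pos: [442.7, 183.1, 30.2]
tcp_rot: [2.147, 2.292, 0.002]
force: [0.2, -0.5, 0.6]
finger_gap: 80.0
grip_force: 0.0
```

step_arm:
  motion: [-0.001,0.005,0,0,0,0,-0.0021,0.01,0,0,0,0,-0.0021,0.01,0,0,0,0,-0.0021,0.01,0,0,0,0,-0.0021,0.01,0,0,0,0]

```text
t: 16.7
eef_pos: [488.1, 176.3, 29.7]
tcp_rot: [-2.148, -2.292, 0.001]
force: [-5.8, 0.2, 3.9]
finger_gap: 80.0
grip_force: 2.6
```

step_arm:
  motion: [-0.0021,0.01,0,0,0,0,-0.0021,0.01,0,0,0,0,-0.0021,0.01,0,0,0,0,-0.0021,0.01,0,0,0,0,-0.0021,0.01,0,0,0,0]

```text
t: 17.2
eef_pos: [538.6, 169.0, 29.7]
tcp_rot: [-2.148, -2.292, 0.001]
force: [-6.3, 0.8, 4.0]
finger_gap: 80.0
grip_force: 2.9
```

step_arm:
  motion: [-0.0021,0.01,0,0,0,0,-0.0021,0.01,0,0,0,0,-0.0021,0.01,0,0,0,0,-0.0021,0.01,0,0,0,0,-0.0021,0.01,0,0,0,0]

```text
t: 17.7
eef_pos: [589.2, 161.7, 29.7]
tcp_rot: [-2.148, -2.292, 0.001]
force: [-5.6, -0.5, 4.8]
finger_gap: 80.1
grip_force: 2.7
```

step_arm:
  motion: [-0.0021,0.01,0,0,0,0,-0.001,0.005,0,0,0,0,0,0,0,0,0,0,0,0,0,0,0,0]

```text
t: 18.1
eef_pos: [604.3, 159.8, 29.6]
tcp_rot: [2.148, 2.292, 0.001]
force: [0.6, -0.2, -0.2]
finger_gap: 80.1
grip_force: 0.0
```

step_arm:
  motion: [0,0,0,0,0,0,0,0,0,0,0,0,0,0,-0.03,0,0,0,0,0,-0.04,0,0,0,0,0,-0.04,0,0,0]
  hand: 0.09

```text
t: 18.6
eef_pos: [603.4, 159.8, 140.4]
tcp_rot: [-2.148, -2.292, 0.001]
force: [0.2, -0.0, 0.6]
finger_gap: 90.0
grip_force: 0.0
```

step_arm:
  motion: [-0.035,-0.02,0,0,0,0,-0.035,-0.02,0,0,0,0,-0.035,-0.02,0,0,0,0,-0.035,-0.02,0,0,0,0,-0.035,-0.02,0,0,0,0]

```text
t: 19.1
eef_pos: [514.5, -22.4, 139.6]
tcp_rot: [2.148, 2.292, 0.0]
force: [0.6, 0.4, -0.6]
finger_gap: 90.1
grip_force: 0.0
```

step_arm:
  motion: [-0.035,-0.02,0,0,0,0,-0.035,-0.02,0,0,0,0,-0.035,-0.02,0,0,0,0,-0.035,-0.02,0,0,0,0,0,0,0,0,0,-8]

```text
t: 19.6
eef_pos: [443.1, -169.0, 139.6]
tcp_rot: [1.986, 2.434, -0.0]
force: [-0.9, 0.2, 0.6]
finger_gap: 90.0
grip_force: 0.0
```

step_arm:
  motion: [0,0,0,0,0,0,0,0,0,0,0,0]

```text
t: 19.8
eef_pos: [444.8, -165.9, 139.5]
tcp_rot: [1.987, 2.433, 0.0]
force: [-0.5, 0.5, -0.7]
finger_gap: 90.1
grip_force: 0.0
```

```bash
python3 -c "
from scan import *
state();scan('t5',6);wscan('w5',48,75)
"
```

```text
t 19.8 tcp [ 444.8 -165.9  139.5] toolx yaw 101.51 tilt [ 0. -0.] F [-0.5  0.5 -0.7] gap 90.1 grip 0.0 j [-0.41  0.14  2.22  0.    0.79 -0.61]
top 83.3 [824.5 300.2] [45.8  9.8] -88.6 [57 67 70]
top 73.6 [796.2  85.4] [53.8 53.3] -1.1 [ 60  87 112]
top 29.1 [768.5 -72. ] [69.4 50.5] 74.0 [ 49 121 146]
top 54.8 [753.3 234.2] [55.1 53.9] 50.2 [111 120 122]
top 102.1 [ 704.3 -355.9] [35.1 29.3] 39.5 [42 48 59]
top 62.1 [602.4 159.9] [76.6 75.9] 4.1 [21 23 25]
top 643.3 [312.  -87.6] [130.7  43.1] 88.8 [37 42 34]
top 33.0 [502.1 432.4] [260.2 232.4] -3.8 [47 69 91]
W 322 245 9144 top 58.5 [ 446.5 -167.5] [76.2 76. ] 12.6 [51 53 56]
```

View pics/w5.png

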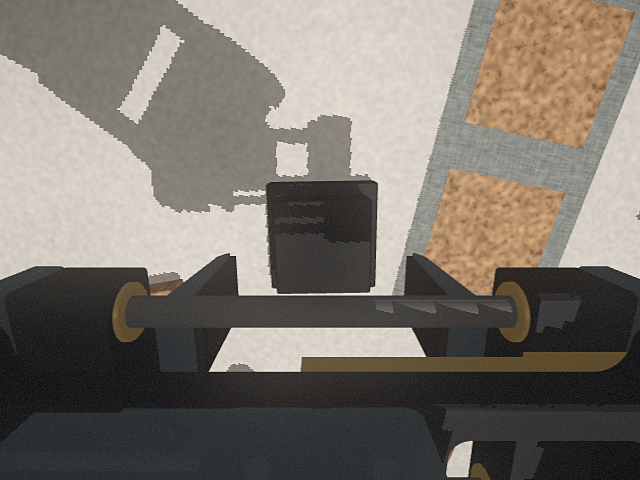

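step_arm:
  motion: [0,0.001,0.025,0,0,0,0,0,0.025,0,0,0,0,0,0.025,0,0,0,0,0,0.02,0,0,0,0,0,0.015,0,0,0]

```text
t: 20.4
eef_pos: [445.6, -165.1, 28.1]
tcp_rot: [-1.984, -2.435, 0.0]
force: [0.2, -0.2, -0.0]
finger_gap: 90.1
grip_force: 0.0
```

step_arm:
  motion: [0,0,0,0,0,0,0,0,0,0,0,0,0,0,0,0,0,0]
  hand: 0.08

```text
t: 20.7
eef_pos: [446.3, -165.9, 30.2]
tcp_rot: [1.983, 2.435, 0.001]
force: [0.5, -0.6, 0.5]
finger_gap: 79.8
grip_force: 0.0
```

step_arm:
  motion: [0,0.005,0,0,0,0,-0.0004,0.01,0,0,0,0,-0.0004,0.01,0,0,0,0,-0.0004,0.01,0,0,0,0,-0.0004,0.01,0,0,0,0]

```text
t: 21.2
eef_pos: [490.6, -158.2, 29.8]
tcp_rot: [-1.983, -2.436, 0.0]
force: [-5.6, -0.9, 3.5]
finger_gap: 80.1
grip_force: 2.7
```

step_arm:
  motion: [-0.0004,0.01,0,0,0,0,-0.0004,0.01,0,0,0,0,-0.0004,0.01,0,0,0,0,-0.0004,0.01,0,0,0,0,-0.0004,0.01,0,0,0,0]

```text
t: 21.7
eef_pos: [540.0, -150.0, 29.7]
tcp_rot: [-1.983, -2.436, 0.001]
force: [-6.4, -1.0, 3.8]
finger_gap: 80.3
grip_force: 2.6
```

step_arm:
  motion: [-0.0004,0.01,0,0,0,0,-0.0004,0.01,0,0,0,0,-0.0004,0.01,0,0,0,0,-0.0004,0.01,0,0,0,0,-0.0004,0.01,0,0,0,0]

```text
t: 22.2
eef_pos: [589.3, -141.8, 29.7]
tcp_rot: [-1.983, -2.436, 0.001]
force: [-5.1, -1.2, 4.6]
finger_gap: 80.1
grip_force: 2.6
```

step_arm:
  motion: [-0.0004,0.01,0,0,0,0,0,0.004,0,0,0,0,0,0,0,0,0,0,0,0,0,0,0,0]

```text
t: 22.6
eef_pos: [602.8, -139.5, 29.5]
tcp_rot: [1.983, 2.436, 0.001]
force: [0.6, 0.4, -0.0]
finger_gap: 79.8
grip_force: 0.0
```

step_arm:
  motion: [0,0,0,0,0,0,0,0,0,0,0,0,0,0,-0.03,0,0,0,0,0,-0.04,0,0,0,0,0,-0.04,0,0,0]
  hand: 0.09

```text
t: 23.1
eef_pos: [602.1, -139.5, 140.4]
tcp_rot: [-1.983, -2.436, 0.001]
force: [1.0, 0.4, 0.1]
finger_gap: 89.9
grip_force: 0.0
```

step_arm:
  motion: [0,0,-0.04,0,0,0,0,0,-0.04,0,0,0,0,0,-0.04,0,0,0,0,0,0,0,0,0]

```text
t: 23.5
eef_pos: [605.0, -140.3, 265.3]
tcp_rot: [1.979, 2.431, 0.005]
force: [0.2, 0.0, -0.0]
finger_gap: 90.4
grip_force: 0.0
```

```bash
python3 -c "
from scan import *
state();wscan('w6',48,75)
c,im,P=wscan('w6b',150,200)
"
```

```text
t 23.5 tcp [ 605.  -140.3  265.3] toolx yaw 101.7 tilt [ 0.008 -0.002] F [ 0.2  0.  -0. ] gap 90.4 grip 0.0 j [-0.27  0.2   1.87  0.    1.07 -0.47]
W 556 36 2960 top 70.8 [797.   83.5] [55.7 54.5] 12.0 [114 152 181]
W 316 215 4361 top 58.7 [ 602.1 -141.6] [76.  75.8] 11.5 [60 63 66]
W 367 341 1065 top 74.7 [ 695.6 -279.6] [55.4 32. ] 10.9 [49 54 61]
```

```bash
python3 -c "
from scan import *
c,im,d=shot('top','t7');P=cloud(c,d);z=P[...,2]
m=(z>145)&(z<215);m[:190]=0;m[285:]=0;m[:,:470]=0;m[:,510:]=0
for b in blobs(m,25):
    Q=P[b];t=np.nanpercentile(Q[:,2],90);T=Q[Q[:,2]>t-8];print(np.round(t,1),rect(T),cv2.minEnclosingCircle(T[:,:2].astype(np.float32)),len(T))
crop=cv2.resize(cv2.imread('pics/side0.png')[310:440,340:480],(560,520),interpolation=cv2.INTER_CUBIC);cv2.imwrite('pics/capcrop.png',crop)
"
```

```text
186.8 (array([ 595.2, -384. ]), array([31.1, 29.5]), 20.6) ((595.1641845703125, -385.05401611328125), 16.29648208618164) 141
190.8 (array([ 545.5, -380.7]), array([30.8, 29.2]), -16.5) ((545.9801025390625, -380.4656982421875), 15.807004928588867) 140
189.8 (array([ 495.4, -376.5]), array([30.1, 29.9]), -0.1) ((495.6091613769531, -375.72991943359375), 16.20332145690918) 143
187.0 (array([ 445.9, -372.2]), array([31.2, 27.7]), 88.5) ((445.78680419921875, -372.2993469238281), 16.104467391967773) 149
```

View pics/capcrop.png

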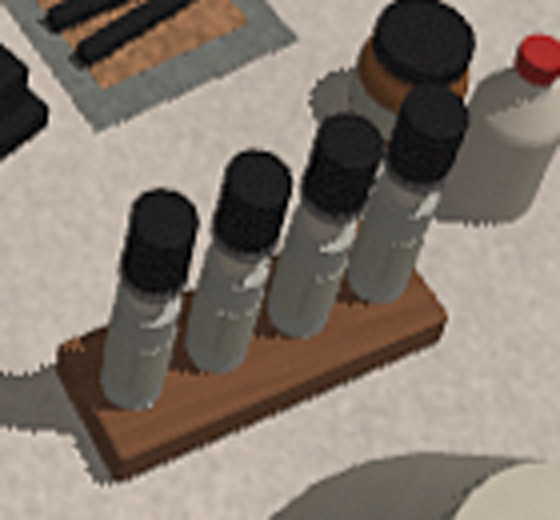

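step_arm:
  motion: [-0.0395,-0.0095,0,0,0,0,-0.0395,-0.0095,0,0,0,0,-0.0395,-0.0095,0,0,0,0,-0.0395,-0.0095,0,0,0,0,-0.0395,-0.0095,0,0,0,0]
  hand: 0
  newtons: 20

```text
t: 24.15
eef_pos: [595.2, -343.9, 257.3]
tcp_rot: [-1.982, -2.434, 0.001]
force: [0.9, 0.0, 0.3]
finger_gap: 53.1
grip_force: 0.0
```

step_arm:
  motion: [-0.0395,-0.0095,0,0,0,0,0,0,0,0,0,0,0,0,0,0,0,0]

```text
t: 24.45
eef_pos: [594.0, -383.4, 257.3]
tcp_rot: [-1.983, -2.433, 0.0]
force: [0.4, 1.2, 0.2]
finger_gap: 28.9
grip_force: 0.0
```

```bash
python3 -c "
from scan import *
state();wscan('w8',150,200)
"
```

```text
t 24.45 tcp [ 594.  -383.4  257.3] toolx yaw 101.63 tilt [-0.002  0.002] F [0.4 1.2 0.2] gap 28.9 grip 0.0 j [-0.61  0.35  1.69  0.    1.1  -0.81]
W 135 194 2266 top 184.8 [ 447.3 -374. ] [31.6 30.9] 45.4 [58 62 66]
W 198 213 1982 top 187.1 [ 496.9 -377.9] [31.5 30.9] 19.5 [47 50 54]
W 260 231 1729 top 188.5 [ 546.8 -382. ] [31.7 30.5] -82.0 [45 48 52]
W 322 248 1571 top 184.6 [ 596.1 -385.8] [31.  30.5] -78.2 [58 61 65]
```

step_arm:
  motion: [0,0.001,0,0,0,0,0,0,0.02,0,0,0,0,0,0.02,0,0,0,0,0,0.02,0,0,0,0,0,0,0,0,0]

```text
t: 25.0
eef_pos: [594.9, -381.0, 196.6]
tcp_rot: [-1.979, -2.434, 0.0]
force: [-1.1, 0.7, -0.3]
finger_gap: 0.5
grip_force: 0.0
```

step_arm:
  motion: [0,0,0.008,0,0,0,0,0,0.008,0,0,0,0,0,0.008,0,0,0,0,0,0.005,0,0,0,0,0,0,0,0,0]

```text
t: 25.5
eef_pos: [595.8, -383.0, 170.0]
tcp_rot: [-1.983, -2.436, 0.0]
force: [0.6, 0.8, -0.4]
finger_gap: 0.3
grip_force: 0.0
```

step_arm:
  motion: [0,0,0.001,0,0,0,0,0,0,0,0,0]

```text
t: 25.7
eef_pos: [595.7, -383.0, 169.5]
tcp_rot: [-1.983, -2.436, 0.0]
force: [-0.3, 1.3, 1.2]
finger_gap: 0.6
grip_force: 0.5
```

step_arm:
  motion: [0,0,0.002,0,0,0,0,0,0.001,0,0,0]

```text
t: 25.9
eef_pos: [595.8, -383.1, 166.5]
tcp_rot: [1.983, 2.436, -0.0]
force: [-1.1, 1.5, 4.6]
finger_gap: 0.5
grip_force: 2.4
```

step_arm:
  motion: [0,0,0.001,0,0,0,0,0,0,0,0,0]

```text
t: 26.1
eef_pos: [595.8, -383.0, 165.3]
tcp_rot: [-1.983, -2.436, 0.0]
force: [-0.6, 0.8, 2.5]
finger_gap: 0.7
grip_force: 1.5
```

step_arm:
  motion: [0,0,0.001,0,0,0,0,0,0,0,0,0]

```text
t: 26.3
eef_pos: [596.0, -383.1, 165.2]
tcp_rot: [1.983, 2.436, -0.0]
force: [-4.7, 2.9, 11.9]
finger_gap: 0.3
grip_force: 5.8
```

step_arm:
  motion: [0,0,-0.018,0,0,0,0,0,-0.018,0,0,0,0.0069,-0.0238,0,0,0,0,0.0068,-0.0237,0,0,0,0,0,0,0,0,0,0]

```text
t: 26.8
eef_pos: [544.9, -379.2, 201.9]
tcp_rot: [1.984, 2.435, -0.0]
force: [0.5, -0.3, 0.0]
finger_gap: 0.5
grip_force: 0.0
```

step_arm:
  motion: [0,0,0.008,0,0,0,0,0,0.008,0,0,0,0,0,0.008,0,0,0,0,0,0.007,0,0,0,0,0,0,0,0,0]

```text
t: 27.3
eef_pos: [546.9, -379.1, 168.2]
tcp_rot: [-1.982, -2.436, 0.0]
force: [-0.6, 0.3, 0.3]
finger_gap: 0.3
grip_force: 0.0
```

step_arm:
  motion: [0,0,0.002,0,0,0,0,0,0.002,0,0,0,0,0,0.001,0,0,0,0,0,0,0,0,0]

```text
t: 27.7
eef_pos: [546.9, -379.2, 165.2]
tcp_rot: [1.983, 2.436, 0.0]
force: [-2.4, 3.8, 10.3]
finger_gap: 0.4
grip_force: 5.2
```

step_arm:
  motion: [0,0,-0.018,0,0,0,0,0,-0.018,0,0,0,0.0069,-0.0238,0,0,0,0,0.0068,-0.0237,0,0,0,0,0,0,0,0,0,0]

```text
t: 28.2
eef_pos: [495.5, -375.4, 201.8]
tcp_rot: [1.984, 2.435, -0.0]
force: [0.4, -0.3, 0.3]
finger_gap: 0.4
grip_force: 0.0
```

step_arm:
  motion: [0,0,0.008,0,0,0,0,0,0.008,0,0,0,0,0,0.008,0,0,0,0,0,0.007,0,0,0,0,0,0,0,0,0]

```text
t: 28.7
eef_pos: [497.5, -375.3, 168.2]
tcp_rot: [-1.982, -2.436, -0.0]
force: [0.1, 0.3, -0.6]
finger_gap: 0.4
grip_force: 0.0
```

step_arm:
  motion: [0,0,0.002,0,0,0,0,0,0.002,0,0,0,0,0,0.001,0,0,0,0,0,0,0,0,0]

```text
t: 29.1
eef_pos: [497.6, -375.4, 165.2]
tcp_rot: [1.983, 2.436, 0.0]
force: [-2.1, 3.4, 10.8]
finger_gap: 0.5
grip_force: 5.7
```

Last cap, then rise high and look at the whole scene.

step_arm:
  motion: [0,0,-0.018,0,0,0,0,0,-0.018,0,0,0,0.0069,-0.0238,0,0,0,0,0.0068,-0.0242,0,0,0,0,0,0,0,0,0,0]

```text
t: 29.6
eef_pos: [445.3, -371.1, 200.0]
tcp_rot: [-1.983, -2.435, 0.0]
force: [-0.3, -0.6, -0.8]
finger_gap: 0.3
grip_force: 0.0
```

step_arm:
  motion: [0,0,0.008,0,0,0,0,0,0.008,0,0,0,0,0,0.008,0,0,0,0,0,0.007,0,0,0,0,0,0,0,0,0]

```text
t: 30.1
eef_pos: [447.6, -371.5, 168.0]
tcp_rot: [-1.982, -2.436, -0.0]
force: [0.4, 0.5, 0.8]
finger_gap: 0.4
grip_force: 0.0
```

step_arm:
  motion: [0,0,0.002,0,0,0,0,0,0.002,0,0,0,0,0,0.001,0,0,0,0,0,0,0,0,0]

```text
t: 30.5
eef_pos: [447.8, -371.7, 165.1]
tcp_rot: [1.983, 2.436, 0.0]
force: [-3.0, 5.7, 11.7]
finger_gap: 0.3
grip_force: 6.1
```

step_arm:
  motion: [0,0,-0.02,0,0,0,0,0,-0.04,0,0,0,0,0,-0.04,0,0,0,0,0,-0.04,0,0,0,0,0,0,0,0,0]

```text
t: 31.0
eef_pos: [449.3, -373.3, 310.0]
tcp_rot: [1.978, 2.43, -0.001]
force: [0.8, -0.2, -0.4]
finger_gap: 0.4
grip_force: 0.0
```

step_arm:
  motion: [0,0,0,0,0,0,0,0,0,0,0,0,0,0,0,0,0,0,0,0,0,0,0,0]

```text
t: 31.4
eef_pos: [447.2, -371.5, 303.3]
tcp_rot: [-1.982, -2.435, -0.0]
force: [-0.3, -0.1, 0.5]
finger_gap: 0.5
grip_force: 0.0
```

```bash
python3 -c "
from scan import *
state();scan('t9',6);wscan('w9',150,200);shot('side','s9')
c=cam('top');d=shot('top')[2];P=cloud(c,d)
m=(P[...,2]>14)&(abs(P[...,0]-502)<112)&(abs(P[...,1]-432)<98)
for b in blobs(m,60):print('tray',rect(P[b]),np.nanmax(P[b][:,2]))
"
```

```text
t 31.4 tcp [ 447.2 -371.5  303.3] toolx yaw 101.71 tilt [-0.001  0.001] F [-0.3 -0.1  0.5] gap 0.5 grip 0.0 j [-0.73  0.1   1.91 -0.    1.13 -0.94]
top 84.7 [824.5 301.6] [45.  9.] 89.1 [58 68 71]
top 74.2 [795.7  85.4] [55.  53.3] -0.5 [ 61  88 113]
top 29.7 [768.9 -71.8] [69.8 49.4] 74.4 [ 51 122 147]
top 54.3 [753.8 233.8] [55.8 53.6] 75.4 [112 121 123]
top 103.1 [ 705.3 -353.9] [34. 32.] 21.6 [42 48 59]
top 61.7 [ 601.5 -140.1] [76.8 76.1] -78.6 [22 23 25]
top 62.0 [602.8 159.9] [76.2 75.7] 3.5 [22 24 27]
top 732.7 [ 321.8 -202.2] [111.2  38.5] 89.2 [35 39 34]
top 33.3 [501.9 432.5] [260.5 233.7] -3.7 [48 70 91]
top 34.5 [ 289.4 -277.8] [90.8 51.3] 22.6 [24 37 51]
W 319 230 904 top 165.6 [ 446.4 -373.7] [31.1 31. ] -10.2 [64 68 72]
W 368 244 910 top 165.5 [ 496.1 -377.9] [31.3 31. ] -58.8 [59 62 66]
W 417 257 865 top 165.4 [ 546.2 -380.4] [31.4 28.3] -15.1 [56 58 61]
W 464 271 962 top 165.4 [ 595.6 -385.9] [31.5 31.3] -62.1 [57 60 63]
tray (array([504.2, 382.3]), array([175.9,  44.9]), 0.0) 33.242783226418396
tray (array([503.3, 483.9]), array([150.2,  44.3]), 1.7) 35.731324518774954
```

View pics/s9.png

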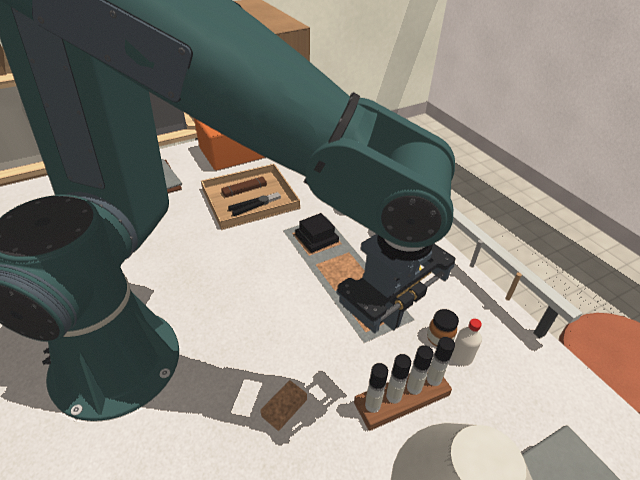

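The side view shows the bar (244,187) and pliers (255,205) in the tray and one box on its spot (317,232). The measurements put both boxes centred, all four caps at 165 mm and the bystanders unmoved.

```bash
python3 -c "
from bench import ctrl
print(ctrl.finish_job())"
```

```text
the job is handed in; nothing more can be done
None
```

I've handed the job in, with no verdict returned: both tools present (bar and pliers) are in the tray, both boxes sit within about 2 mm of their spot centres (spot1 and spot3), and all four marker caps are home at about 165 mm. None of the bystanders I re-measured had moved.

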